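# Roll the plant caddy onto its mark by the drawer unit

### The arm

A 6-joint arm with a two-finger parallel gripper is mounted at the origin on the work surface. World frame = base frame: x ahead of the robot, y to its left, z up, the work surface at z = 0. Lengths are in m, angles in rad, forces in N, time in s.
With the tool pointing down it reaches from about 0.35 to 0.775 m from the base axis. Payload 5.5 kg.
Tool frame: the origin (TCP) lies on the centre line of the jaws, within the pads' length; the fingertips stand 11 mm ahead of it and the grasp point (between the pads) lies 8 mm behind it (env.tip_reach is the distance from the TCP to the fingertips, in m); z points along the fingers, x is the direction in which the jaws open and shut, and the axes are right-handed (so a half turn about z gives the same grasp; the last joint's range is limited). The gripper opens to 85 mm and grips with 20 to 120 N. Pads are 22 mm wide; open, the fingers measure 114 mm over their backs; the gripper's body (76 mm by 85 mm) begins 54 mm behind the grasp point. The pads swing forward as they close: fully open they stand 13 mm farther back than shut.
Start: joints at [-1.337, 0.313, 0.046, 1.304, 0, 1.431], TCP at [0.21, -0.535, 0.242] pointing down, gripper open.
Joint ranges: [-2.76, 2.76], [-0.86, 1.69], [-1.03, 1.26], [-2.2, 2.34], [-1.47, 1.5], [-3.14, 3.14]. Speed limits (rad/s): [2.57, 2.57, 3.14, 3.14, 3.14, 3.14].

### API

Orientations are given as a unit quaternion [w, x, y, z].
In Python, from workcell import env gives the robot as it stands.
- The arm moves only by the tool carry_out, never from a script. Its argument "moves" is one flat list of numbers, 7 for each row, row after row: the gripper command: -1 is shut, 1 is fully open, values between are in proportion, then the shift along the tool's x, y, z in m, then the turn, a rotation vector about the tool's x, y, z in degrees. A call has exactly 5 rows; each row shifts and turns the pose as measured when the row begins, along the tool's axes as they then stand; what a row does not reach is not made up. A row lasts 1/8 s, in which the tool goes at most 62.5 mm and 10.7 degrees, less where a joint would pass 70% of its speed; a pose out of reach is approached as far as the arm can. A call is refused whole if a number of a shift passes 0.0625 or a number of a turn 10.7, either way. A call with a gripper value outside its range is refused whole. The fingers move at their own pace and stop on an object; "squeeze" is the grip in N (left out, the last holds). Time passes only in rows, so rows that do not move let the fingers close, or fill a call up. It gives the time, the measured TCP pose, the force and the opening at its end, in the units of the state.
- env.get_state(): the state, without advancing time (a new reading comes with each control period).
- env.read_camera(name): name is "scene" or "top" or "wrist"; returns the picture (400x640x3 uint8, red, green, blue); there is no depth.
- env.calibration(name): a dict with "camera_matrix" (3x3 intrinsics, pixels), "rvec" (rotation vector, rad) and "tvec" (3), from world to camera coordinates, as OpenCV has them; the wrist camera has in their place "hand_eye" (4x4, takes a point from camera to tool coordinates, whose origin is the TCP and whose axes are the tool frame's). Camera axes: x right, y down, z forward; pixel columns grow to the right and rows downward; lengths in m; the calibration is good to about 2 mm. The wrist camera is an equidistant fisheye: a pixel r from the principal point sees the ray r / f radians off the axis. A picture is of the moment at which its call begins: read the wrist's pose just before it. calibration takes no time and is no camera call.
- env.hand_in(): hands the job in, once; it reports no verdict.
The state is a dict: "clock": time; "joint_pos": joint angles; "qvel": joint speeds; "tau": joint torques, N m; "tcp_pos": TCP position; "orientation": TCP orientation; "wrist_force": force on the tool from outside, world axes, zero at the start; "ft_torque": the same for the moment, N m; "finger_gap": finger opening in m.
Only numpy, scipy, OpenCV 4.12 (cv2) and the standard library are available. Lean on these libraries where they do the work, as an engineer would, in place of code of your own. Each camera call takes 0.05 s, during which the arm holds its last target. There are 200 camera calls.

### The job

Push the little wheeled plant caddy by its handle, keeping it rolling on the cart top, first straight ahead until all four castors trail straight behind their pivots, then steer it in between the two strips of tape. Bring it up square until its front bumper presses gently against the side of the drawer unit, hold that light pressure for a moment without bumping or shoving, then let go so that it stays there with the castors still trailing, the pot standing upright on it and everything else left alone.

Things in the scene. Friction and masses are not known exactly. Their poses are not given: they have to be found in the camera images.
- caddy: Wheeled plant caddy: pale wooden tray 120 x 160 mm on four swivel castors at its corners (pivots 70 mm to each side, 56 mm ahead of and behind the middle; 166 mm wide over the steel corner brackets), hoop handle at the rear. Origin on the cart top under its middle; its +y is forward, z up. With the pot about 1 kg; rolls with well under 1 N once the castors trail.
- caddy_handle (a point): Middle of the caddy's push-handle bar: a level round steel bar 10 mm thick and 90 mm long, lying along the caddy's x axis, 100 mm above the cart top and 98 mm behind the caddy's origin, free from above. Its axes are those of the caddy.
- caddy_front (a point): Middle of the front edge of the caddy's tray, 85 mm ahead of its origin, 47.5 mm up; axes as the caddy's. Ahead of it is the bumper: a steel bar on two rods with two rubber buffers (17 mm across, 45 mm to each side, 47.5 mm up) that meet the drawer unit. It was clamped by hand so that the buffer faces stand somewhere from 13 to 27 mm ahead of this edge: not measured, to be felt or seen.
- castor_fl (a joint): Swivel angle (rad) of the front left castor: 0 when its wheel trails straight behind its pivot for forward travel, positive anticlockwise from above. The castors swivel freely all round; the wheels are 25 mm across, 13 mm behind the pivot, and trail after some 60 to 80 mm of straight travel.
- castor_fr (a joint): The same for the front right castor.
- castor_rl (a joint): The same for the rear left castor.
- castor_rr (a joint): The same for the rear right castor.
- pot_mid (a point): Green ceramic pot, 75 mm high, 87 mm across the rim, standing loose on the caddy's tray, its top 124 mm above the cart top. The point is on its axis half-way up.
- drawer_unit: Black plastic drawer unit, 240 mm deep (x), 170 mm wide (y), 190 mm high, standing firm on rubber feet; three drawers open towards its -x, the top one part open. Origin under its middle. The caddy docks against its flat side that faces its -y; a light press there is a few newtons, 12 N is already a shove.
- mark (a point): Point on the drawer unit's flat side midway between the two strips of masking tape, 47.5 mm above the cart top. Axes as the drawer unit's: y points into the unit, the side lies at y = 0. The strips (18 mm wide, flat on the cart top) run out from the side along -y for 133 mm, 196 mm between their inner edges. Docked, the buffers rest on the side here, axes parallel.
- drawer_pull (a point): Pull of the open top drawer; to be left alone.
- headshell_mid (a point): Chrome headshell with its cartridge, 55 mm long, lying on top of the drawer unit; to be left alone.
- weight_mid (a point): Silver record weight, 76 mm across and 44 mm high, on the cart top; middle, half-way up. To be left alone.
- tweezers_mid (a point): Stainless tweezers, 122 mm long and 8 mm high, lying on the cart top; to be left alone.
There are look-alikes about, which are no part of the job. Of the things like the caddy, leave any that is purple or turquoise; of the rest the larger one is meant.

How it is judged:
On the way, in this order (a step that is already met when the one before it is completed fails the run):
1. all four castors trail straight (within 20 degrees), with the tray's front edge still 70 mm or more from the drawer unit ((value of joint castor_fl between -0.35 and 0.35 rad or value of joint castor_fl between 5.9332 and 6.6332 rad or value of joint castor_fl between -6.6332 and -5.9332 rad) and (value of joint castor_fr between -0.35 and 0.35 rad or value of joint castor_fr between 5.9332 and 6.6332 rad or value of joint castor_fr between -6.6332 and -5.9332 rad) and (value of joint castor_rl between -0.35 and 0.35 rad or value of joint castor_rl between 5.9332 and 6.6332 rad or value of joint castor_rl between -6.6332 and -5.9332 rad) and (value of joint castor_rr between -0.35 and 0.35 rad or value of joint castor_rr between 5.9332 and 6.6332 rad or value of joint castor_rr between -6.6332 and -5.9332 rad) and y of caddy_front in the frame of mark below -0.07 m), for 0.2 s.
2. the bumper presses on the drawer unit's side with at least 1 N, at the mark (contact force between caddy and drawer_unit above 1 N and y of caddy_front in the frame of mark above -0.031 m and x of caddy_front in the frame of mark between -0.015 and 0.015 m and angle between the y axis of caddy_front and the y axis of mark, either way round below 0.07 rad), for 0.3 s.
At the end, for the whole second after the job is handed in: The caddy is at rest between the tapes, its tray's front edge within 31 mm of the drawer unit's side, within 15 mm of the mark's middle sideways, square within 0.07 rad; all castors trail within 0.35 rad; the pot stands upright on the tray (its middle within 50 mm of the caddy's) (y of caddy_front in the frame of mark above -0.031 m and x of caddy_front in the frame of mark between -0.015 and 0.015 m and angle between the y axis of caddy_front and the y axis of mark, either way round below 0.07 rad and (value of joint castor_fl between -0.35 and 0.35 rad or value of joint castor_fl between 5.9332 and 6.6332 rad or value of joint castor_fl between -6.6332 and -5.9332 rad) and (value of joint castor_fr between -0.35 and 0.35 rad or value of joint castor_fr between 5.9332 and 6.6332 rad or value of joint castor_fr between -6.6332 and -5.9332 rad) and (value of joint castor_rl between -0.35 and 0.35 rad or value of joint castor_rl between 5.9332 and 6.6332 rad or value of joint castor_rl between -6.6332 and -5.9332 rad) and (value of joint castor_rr between -0.35 and 0.35 rad or value of joint castor_rr between 5.9332 and 6.6332 rad or value of joint castor_rr between -6.6332 and -5.9332 rad) and angle between pot_mid's own z axis and vertical below 0.1 rad and horizontal distance between pot_mid and caddy below 0.05 m and linear speed of caddy below 0.01 m/s); the robot touches nothing.
It fails at once if the caddy bumps or shoves the drawer unit with more than 12 N (contact force between caddy and drawer_unit above 12 N).
It fails at once if the caddy is lifted or tipped off its wheels (height (world z) of caddy above 0.012 m or angle between caddy's own z axis and vertical above 0.12 rad).
It fails at once if the pot tips over (angle between pot_mid's own z axis and vertical above 0.35 rad).
It fails at once if the drawer, headshell, record weight or tweezers are disturbed (moved 15 mm) (distance of any of drawer_pull, headshell_mid, weight_mid, tweezers_mid from where it was at the start of the episode above 0.015 m).
It also fails if it takes over 58 s, if anything falls off the work surface, if the arm or the gripper's body presses on something with over 40 N, if the wrist force passes 120 N, or if a joint passes its speed limit or range.

## Working session

There is one attempt and no reset: what is moved stays moved. The work goes in short steps, Python scripts to look and compute and a tool call to move; the robot and the scene stay as the last step left them, time stands still between calls to the robot, and variables do not carry over. Pictures are saved under pics/ and viewed, about 8 in all and at most 12, crops included, and the job is handed in when it is done.

Besides the shell and the picture viewer there is one more tool, called after "Call:" by a JSON object that holds its "method" and its "body". carry_out: Moves the arm, as the interface text tells. Its arguments: {"type":"object","properties":{"moves":{"type":"array"},"squeeze":{"type":"number"}},"required":["moves"]}

```bash
ls; mkdir -p pics; python3 - <<'E'
from workcell import env
import cv2
print(env.get_state())
for n in("scene","top"):
    im=env.read_camera(n); cv2.imwrite(f"pics/{n}0.png",im[:,:,::-1]); print(n,env.calibration(n))
print(env.calibration("wrist"))
E
```

```text
pics
{'clock': 0.0, 'joint_pos': array([-1.33661480e+00,  3.13996998e-01,  4.49572039e-02,  1.30359394e+00,
        4.44120317e-05,  1.43120318e+00]), 'qvel': array([ 0.00046869,  0.00141775,  0.00019861, -0.00122729, -0.00126819,
        0.00034698]), 'tau': array([-3.00105721e-04, -4.80627251e+01,  2.98533207e+01,  1.92318106e-02,
       -2.71779854e-04,  6.46060272e-06]), 'tcp_pos': array([ 0.2098412 , -0.53480844,  0.24140189]), 'orientation': array([-6.34608844e-04,  8.26175191e-01, -5.63412557e-01, -6.64663542e-04]), 'wrist_force': array([0.28720467, 1.18031612, 0.41194535]), 'ft_torque': array([ 0.04181497, -0.0427204 ,  0.00363443]), 'finger_gap': 0.08534118585594189}
scene {'camera_matrix': array([[442.21201528,   0.        , 318.63681972],
       [  0.        , 442.21201528, 196.0785067 ],
       [  0.        ,   0.        ,   1.        ]]), 'rvec': array([ 2.10733948,  1.28826058, -0.50151365]), 'tvec': array([-0.27028828, -0.24081863,  1.88901563])}
top {'camera_matrix': array([[367.14309947,   0.        , 324.92495802],
       [  0.        , 367.14309947, 207.92478413],
       [  0.        ,   0.        ,   1.        ]]), 'rvec': array([ 2.16407429, -2.13662185,  0.1901906 ]), 'tvec': array([0.03233153, 0.56800641, 1.04541626])}
{'camera_matrix': array([[309.70691629,   0.        , 319.49361569],
       [  0.        , 309.70691629, 198.44074577],
       [  0.        ,   0.        ,   1.        ]]), 'hand_eye': array([[ 9.99999885e-01, -2.57077395e-04, -4.06050759e-04,
         9.16049177e-04],
       [ 3.69917125e-04,  9.51111446e-01,  3.08847664e-01,
        -7.86098075e-02],
       [ 3.06801772e-04, -3.08847779e-01,  9.51111432e-01,
        -1.32310467e-01],
       [ 0.00000000e+00,  0.00000000e+00,  0.00000000e+00,
         1.00000000e+00]])}
```

View pics/top0.png

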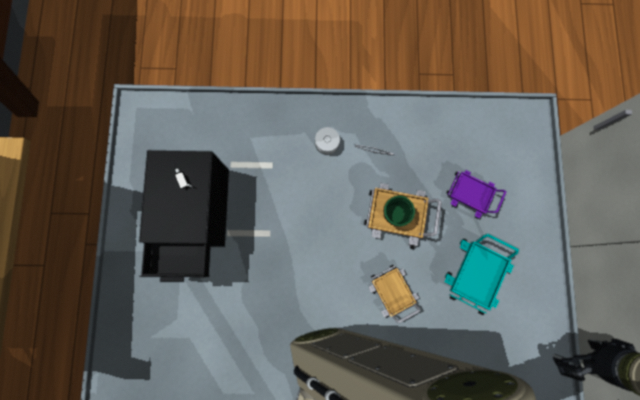

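View pics/scene0.png

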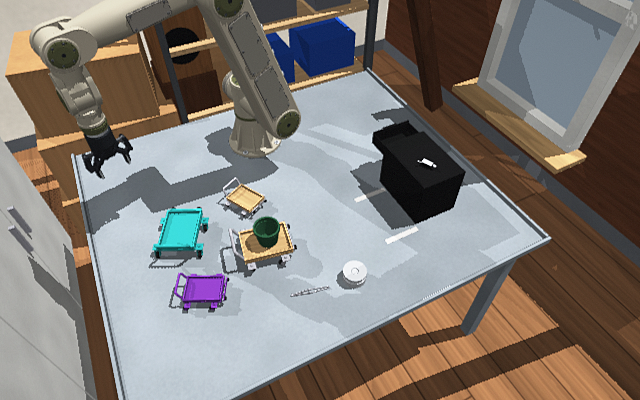

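The candidates in the top view are: a wooden caddy with a pot (400,213), a small wooden one (395,290), a purple one (477,193) and a turquoise one (482,275). The larger wooden one with the pot fits; purple and turquoise are excluded. The drawer unit is on the left, with its tape strips at (250,165) and (250,233). I'll confirm the caddy in a crop and measure.

```bash
cat > h.py <<'E'
import numpy as np, cv2
from workcell import env
from scipy.spatial.transform import Rotation as R
def ray(name,px,st=None):
    c=env.calibration(name);K=c["camera_matrix"];px=np.atleast_2d(np.float64(px))
    d=np.c_[(px[:,0]-K[0,2])/K[0,0],(px[:,1]-K[1,2])/K[1,1],np.ones(len(px))]
    if name=="wrist":
        r=np.hypot(d[:,0],d[:,1]);s=np.where(r>1e-9,np.sin(r)/np.maximum(r,1e-9),1)
        d=np.c_[d[:,0]*s,d[:,1]*s,np.cos(r)]
        q=st["orientation"];Rt=R.from_quat([q[1],q[2],q[3],q[0]]).as_matrix();H=c["hand_eye"]
        return st["tcp_pos"]+Rt@H[:3,3],d@(Rt@H[:3,:3]).T
    M=cv2.Rodrigues(c["rvec"])[0]
    return -M.T@c["tvec"],d@M
def plane(name,px,z,st=None):
    o,d=ray(name,px,st); return (o+d*((z-o[2])/d[:,2])[:,None])
def proj(name,P):
    c=env.calibration(name);return cv2.projectPoints(np.float64(P),c["rvec"],c["tvec"],c["camera_matrix"],None)[0][:,0]
def blob(mask,n=1):
    cs=cv2.findContours(mask.astype(np.uint8),cv2.RETR_EXTERNAL,cv2.CHAIN_APPROX_NONE)[0]
    return sorted(cs,key=cv2.contourArea)[::-1][:n]
E
python3 - <<'E'
from h import *
im=cv2.imread("pics/top0.png");hsv=cv2.cvtColor(im,cv2.COLOR_BGR2HSV)
H,S,V=cv2.split(hsv)
print("cam",ray("top",[0,0])[0], ray("scene",[0,0])[0])
roi=np.zeros(H.shape,bool);roi[150:330,350:450]=1
m=roi&(H>10)&(H<25)&(S>70)&(V>100)
m=cv2.morphologyEx(m.astype(np.uint8),cv2.MORPH_CLOSE,np.ones((3,3)))
for c in blob(m,3):
    p=plane("top",c[:,0,:],0.0525)[:,:2].astype(np.float32)*1000
    print("wood",cv2.contourArea(c),cv2.minAreaRect(c),cv2.minAreaRect(p), cv2.boxPoints(cv2.minAreaRect(p)).round().tolist())
tm=np.zeros(H.shape,bool);tm[150:245,228:285]=1
for c in blob(tm&(S<60)&(V>175)&(im[:,:,2]>185),4):
    p=plane("top",c[:,0,:],0.0)[:,:2].astype(np.float32)*1000
    print("tape",cv2.contourArea(c),cv2.minAreaRect(p),cv2.boxPoints(cv2.minAreaRect(p)).round().tolist())
print(proj("top",[[x,.535,z] for x in(.5,.6) for z in(0,.19)]))
a=cv2.resize(im[160:330,340:520],None,fx=4,fy=4,interpolation=cv2.INTER_CUBIC)[:600]
cv2.imwrite("pics/c1.png",a)
E
```

```text
cam [0.3991022  0.0616879  1.11959091] [ 1.41345911 -0.41197741  1.23767418]
wood 2181.0 ((398.4594421386719, 212.357177734375), (56.3782844543457, 41.16172790527344), 10.713123321533203) ((556.5623779296875, -177.14085388183594), (164.5736541748047, 123.50479125976562), 79.78701782226562) [[481.0, -247.0], [603.0, -269.0], [632.0, -107.0], [510.0, -85.0]]
wood 1146.0 ((393.8692932128906, 291.6857604980469), (41.178955078125, 30.003746032714844), 61.69924545288086) ((327.7275390625, -159.46826171875), (113.90583038330078, 86.65489959716797), 28.143396377563477) [[257.0, -148.0], [298.0, -225.0], [398.0, -171.0], [358.0, -94.0]]
tape 124.0 ((707.0513916015625, 270.0399169921875), (12.92473030090332, 121.87309265136719), 0.9943349957466125) [[700.0, 331.0], [702.0, 209.0], [715.0, 209.0], [712.0, 331.0]]
tape 37.0 ((494.37652587890625, 230.85508728027344), (12.188197135925293, 39.5668830871582), 0.7363379001617432) [[488.0, 251.0], [489.0, 211.0], [501.0, 211.0], [500.0, 251.0]]
[[160.82047111 229.84329932]
 [129.17757002 222.64170943]
 [163.43104703 197.36952278]
 [132.83032586 183.80071143]]
```

View pics/c1.png

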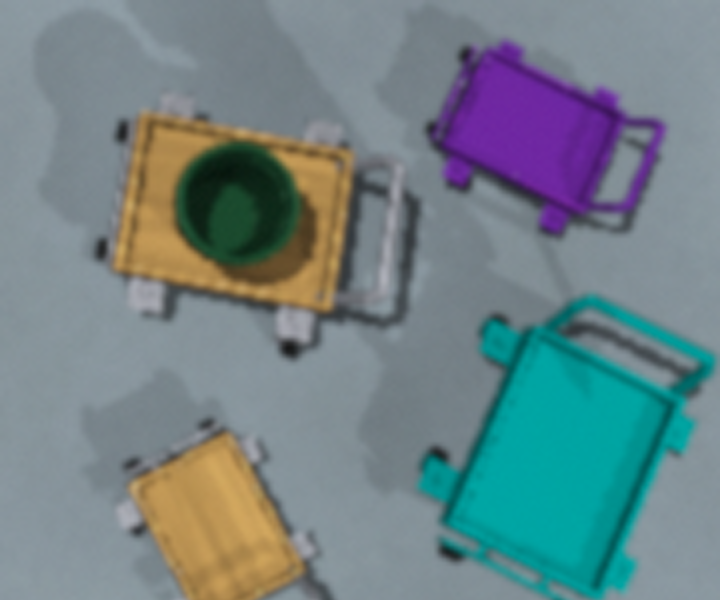

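The crop shows the large wooden caddy. Its handle bar is at crop x 383–400, y 165–300, on the right, so the front faces left (+y) and it is about 10° off square. The tape measures out correctly (213 mm between strip centres, 214 expected). Next I plan the approach with the tool's x along caddy-forward.

```bash
cat >> h.py <<'E'
def yaw(st):
    q=st["orientation"];x=R.from_quat([q[1],q[2],q[3],q[0]]).as_matrix()[:,0];return np.degrees(np.arctan2(x[1],x[0]))
def plan(tp,ty,n):
    "rows (tool x,y,z mm, turn rotvec deg) from the measured pose to a straight-down pose at yaw ty"
    st=env.get_state();q=st["orientation"];A=R.from_quat([q[1],q[2],q[3],q[0]])
    c,s=np.cos(np.radians(ty)),np.sin(np.radians(ty))
    B=R.from_matrix(np.array([[c,s,0],[s,-c,0],[0,0,-1.]]))
    rv=(A.inv()*B).as_rotvec(); d=(np.array(tp)-st["tcp_pos"])/n
    for k in range(n):
        print((A*R.from_rotvec(rv*k/n)).inv().apply(d).round(4),np.degrees(rv/n).round(2))
E
python3 - <<'E'
from h import *
a=plane("top",[[440,201.5],[435.7,235]],0.1);print("bar ends",a.round(4),a.mean(0))
print("unit top edge",plane("top",[[212,152],[206,246]],.19).round(4),"bottom/front edge",plane("top",[[228,165],[226,246]],0.).round(3))
print(yaw(env.get_state()),env.tip_reach)
plan([.535,-.27,.25],79.8,15)
E
```

```text
bar ends [[ 0.5819 -0.2858  0.1   ]
 [ 0.4866 -0.2701  0.1   ]] [ 0.53425487 -0.27799148  0.1       ]
unit top edge [[0.6879 0.3387 0.19  ]
 [0.4438 0.3394 0.19  ]] bottom/front edge [[0.706 0.343 0.   ]
 [0.454 0.336 0.   ]]
-68.5834436821011 0.011
[-0.0085 -0.0266 -0.0005] [-0.01  0.   -9.89]
[-0.0038 -0.0277 -0.0006] [-0.01  0.   -9.89]
[ 0.001  -0.0279 -0.0006] [-0.01  0.   -9.89]
[ 0.0058 -0.0274 -0.0006] [-0.01  0.   -9.89]
[ 0.0104 -0.026  -0.0006] [-0.01  0.   -9.89]
[ 0.0147 -0.0238 -0.0006] [-0.01  0.   -9.89]
[ 0.0186 -0.0209 -0.0006] [-0.01  0.   -9.89]
[ 0.0219 -0.0174 -0.0006] [-0.01  0.   -9.89]
[ 0.0245 -0.0134 -0.0006] [-0.01  0.   -9.89]
[ 0.0265 -0.009  -0.0006] [-0.01  0.   -9.89]
[ 0.0276 -0.0043 -0.0006] [-0.01  0.   -9.89]
[ 0.028   0.0005 -0.0006] [-0.01  0.   -9.89]
[ 0.0274  0.0053 -0.0006] [-0.01  0.   -9.89]
[ 0.0261  0.0099 -0.0006] [-0.01  0.   -9.89]
[ 0.024   0.0143 -0.0006] [-0.01  0.   -9.89]
```

Call:
{"method": "carry_out", "body": {"moves": [-0.2,-0.0085,-0.0266,0,0,0,-9.9,-0.2,-0.0038,-0.0277,0,0,0,-9.9,-0.2,0.001,-0.0279,0,0,0,-9.9,-0.2,0.0058,-0.0274,0,0,0,-9.9,-0.2,0.0104,-0.026,0,0,0,-9.9], "squeeze": 20}}

```text
clock: 0.72
tcp_pos: [0.3182, -0.4432, 0.2386]
orientation: [-0.003, 0.988, -0.154, -0.002]
wrist_force: [-0.1, -0.1, -0.4]
finger_gap: 0.0343
```

Call:
{"method": "carry_out", "body": {"moves": [-0.2,0.0147,-0.0238,0,0,0,-9.9,-0.2,0.0186,-0.0209,0,0,0,-9.9,-0.2,0.0219,-0.0174,0,0,0,-9.9,-0.2,0.0245,-0.0134,0,0,0,-9.9,-0.2,0.0265,-0.009,0,0,0,-9.9]}}

```text
clock: 1.35
tcp_pos: [0.4258, -0.3466, 0.2366]
orientation: [-0.006, 0.958, 0.288, -0.001]
wrist_force: [-0.9, -0.2, -0.0]
finger_gap: 0.0345
```

Call:
{"method": "carry_out", "body": {"moves": [-0.2,0.0276,-0.0043,0,0,0,-9.9,-0.2,0.028,0.0005,0,0,0,-9.9,-0.2,0.0274,0.0053,0,0,0,-9.9,-0.2,0.0261,0.0099,0,0,0,-9.9,-0.2,0.024,0.0143,0,0,0,-9.9]}}

```text
clock: 1.98
tcp_pos: [0.5301, -0.2469, 0.2344]
orientation: [-0.008, 0.74, 0.673, 0.001]
wrist_force: [0.0, 0.3, 0.2]
finger_gap: 0.0342
```

```bash
python3 - <<'E'
from h import *
st=env.get_state();im=env.read_camera("wrist");cv2.imwrite("pics/w1.png",im[:,:,::-1])
np.save("w1.npy",np.r_[st["tcp_pos"],st["orientation"]]);print(st["clock"],st["tcp_pos"],yaw(st),st["joint_pos"],st["finger_gap"],st["wrist_force"])
plan([.535,-.276,.25],79.8,2)
E
```

```text
1.975 [ 0.53011715 -0.24694047  0.23437685] 84.60362027171257 [-0.57631657  0.34700587  0.07423634  1.31342414  0.0063211  -0.48224887] 0.034224410974695044 [0.01868002 0.3246703  0.16994598]
[-0.0154  0.0027 -0.0082] [-0.29 -0.4   2.64]
[-0.0153  0.0034 -0.008 ] [-0.29 -0.4   2.64]
```

View pics/w1.png

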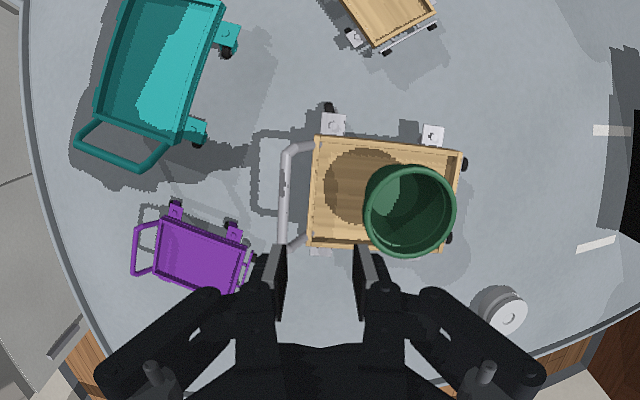

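The wrist view shows the handle bar running from about (288,152) to (279,245), the tray to its right with the pot, and no obstruction around the bar.

```bash
python3 - <<'E'
from h import *
a=np.load("w1.npy");st=dict(tcp_pos=a[:3],orientation=a[3:])
im=cv2.imread("pics/w1.png");g=cv2.cvtColor(im,cv2.COLOR_BGR2HSV)
for v in(170,185,200,215,230): print(v,[tuple(im[v,u]) and int(im[v,u].mean()) for u in range(272,298)])
b=plane("wrist",[[288,152],[286,170],[283,210],[281,232],[279,247]],.1,st);print(b.round(4))
t=plane("wrist",[[316,136],[462,153],[309,245]],.055,st);print("tray corners rl fl rr",t.round(4))
E
```

```text
170 [167, 167, 167, 169, 168, 169, 172, 138, 112, 107, 108, 129, 182, 204, 201, 189, 172, 161, 149, 104, 100, 106, 103, 103, 103, 102]
185 [169, 168, 167, 168, 166, 170, 170, 98, 110, 116, 110, 107, 103, 91, 189, 145, 130, 148, 96, 99, 104, 100, 101, 103, 103, 101]
200 [165, 166, 167, 167, 169, 162, 130, 136, 160, 168, 173, 183, 198, 188, 177, 163, 140, 106, 99, 103, 99, 102, 100, 101, 103, 102]
215 [97, 96, 98, 98, 93, 98, 129, 156, 166, 170, 181, 190, 189, 177, 166, 151, 122, 97, 99, 102, 100, 99, 100, 99, 99, 102]
230 [166, 166, 164, 168, 155, 113, 142, 164, 171, 175, 184, 188, 179, 169, 151, 140, 151, 168, 168, 167, 167, 164, 167, 171, 170, 104]
[[ 0.491  -0.2702  0.1   ]
 [ 0.5068 -0.2738  0.1   ]
 [ 0.5438 -0.2813  0.1   ]
 [ 0.5655 -0.2861  0.1   ]
 [ 0.581  -0.2903  0.1   ]]
tray corners rl fl rr [[ 0.4841 -0.2448  0.055 ]
 [ 0.5134 -0.0864  0.055 ]
 [ 0.6034 -0.2644  0.055 ]]
```

```bash
python3 - <<'E'
from h import *
plan([.5375,-.278,.17],80,4)
E
```

```text
[-0.0084  0.0022  0.0159] [-0.14 -0.2   1.27]
[-0.0083  0.0023  0.0159] [-0.14 -0.2   1.27]
[-0.0082  0.0025  0.016 ] [-0.14 -0.2   1.27]
[-0.0081  0.0026  0.016 ] [-0.14 -0.2   1.27]
```

Call:
{"method": "carry_out", "body": {"moves": [-0.2,-0.0083,0.0023,0.016,-0.14,-0.2,1.27,-0.2,-0.0083,0.0023,0.016,-0.14,-0.2,1.27,-0.2,-0.0083,0.0025,0.016,-0.14,-0.2,1.27,-0.2,-0.0083,0.0025,0.016,-0.14,-0.2,1.27,-0.2,0,0,0,0,0,0]}}

```text
clock: 2.65
tcp_pos: [0.5373, -0.2767, 0.1657]
orientation: [-0.002, 0.766, 0.642, -0.001]
wrist_force: [-0.7, -0.2, -0.3]
finger_gap: 0.034
```

```bash
python3 - <<'E'
from h import *
s=env.get_state();print(s["tcp_pos"],yaw(s));plan([.5375,-.278,.094],80,4)
E
```

```text
[ 0.53730703 -0.27673325  0.16573655] 79.91902307661977
[-0.0003  0.0002  0.0179] [-0.06 -0.02 -0.02]
[-0.0003  0.0002  0.0179] [-0.06 -0.02 -0.02]
[-0.0003  0.0001  0.0179] [-0.06 -0.02 -0.02]
[-0.0003  0.0001  0.0179] [-0.06 -0.02 -0.02]
```

Call:
{"method": "carry_out", "body": {"moves": [-0.2,-0.0003,0,0.017,0,0,0,-0.2,-0.0003,0,0.017,0,0,0,-0.2,-0.0003,0,0.017,0,0,0,-0.2,0,0,0.017,0,0,0,-0.2,0,0,0,0,0,0]}}

```text
clock: 3.28
tcp_pos: [0.5372, -0.2769, 0.0971]
orientation: [-0.002, 0.766, 0.643, -0.0]
wrist_force: [-0.3, -0.1, 0.0]
finger_gap: 0.0343
```

```bash
python3 - <<'E'
from h import *
st=env.get_state();im=env.read_camera("wrist");cv2.imwrite("pics/w2.png",im[:,:,::-1])
print(st["clock"],st["tcp_pos"],yaw(st),st["wrist_force"])
E
```

```text
3.275 [ 0.53723722 -0.27689899  0.09711624] 79.96404588665003 [-0.28797194 -0.10688645  0.03143167]
```

View pics/w2.png

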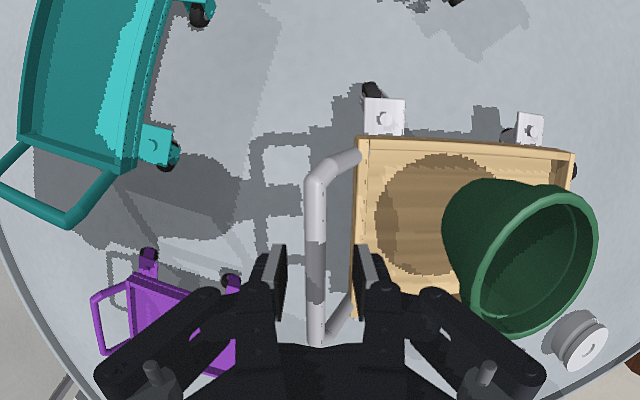

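The bar is centred between the open jaws (bar at x≈315, fingers at 270 and 365). I'll go down a little more and close gently.

Call:
{"method": "carry_out", "body": {"moves": [-0.2,0,0,0.003,0,0,0,-0.6,0,0,0,0,0,0,-1,0,0,0,0,0,0,-1,0,0,0,0,0,0,-1,0,0,0,0,0,0], "squeeze": 20}}

```text
clock: 3.95
tcp_pos: [0.539, -0.2779, 0.0972]
orientation: [0.001, 0.766, 0.643, 0.001]
wrist_force: [0.5, -1.2, -1.9]
finger_gap: 0.0091
```

Call:
{"method": "carry_out", "body": {"moves": [-1,0.004,0,0,0,0,0,-1,0.006,0,0,0,0,0,-1,0.006,0,0,0,0,0,-1,0.006,0,0,0,0,0,-1,0.006,0,0,0,0,0]}}

```text
clock: 4.58
tcp_pos: [0.5442, -0.2491, 0.0972]
orientation: [0.001, 0.766, 0.642, 0.0]
wrist_force: [0.8, -0.9, -1.6]
finger_gap: 0.0085
```

```bash
python3 - <<'E'
from h import *
st=env.get_state();print(st["tcp_pos"],yaw(st),st["wrist_force"],st["ft_torque"],R.from_quat(np.roll(st["orientation"],-1)).as_matrix()[:,2].round(3))
E
```

```text
[ 0.54422353 -0.24905813  0.09721259] 79.94419596234522 [ 0.79224631 -0.94374939 -1.5581715 ] [-0.18797424  0.00897051 -0.03892856] [ 0.002 -0.001 -1.   ]
```

Call:
{"method": "carry_out", "body": {"moves": [-1,0.008,0,0,0,0,0,-1,0.01,0,0,0,0,0,-1,0.01,0,0,0,0,0,-1,0.01,0,0,0,0,0,-1,0.01,0,0,0,0,0]}}

```text
clock: 5.2
tcp_pos: [0.5531, -0.1983, 0.0972]
orientation: [0.001, 0.766, 0.643, 0.0]
wrist_force: [0.3, -1.3, -1.1]
finger_gap: 0.0091
```

Call:
{"method": "carry_out", "body": {"moves": [-1,0.01,0,0,0,0,0,-1,0.01,0,0,0,0,0,-1,0.01,0,0,0,0,0,-1,0.01,0,0,0,0,0,-1,0.006,0,0,0,0,0]}}

```text
clock: 5.82
tcp_pos: [0.5615, -0.1491, 0.0972]
orientation: [0.001, 0.766, 0.643, 0.0]
wrist_force: [0.8, -1.5, -1.2]
finger_gap: 0.009
```

```bash
python3 - <<'E'
from h import *
st=env.get_state();print(st["tcp_pos"],yaw(st),st["wrist_force"],st["ft_torque"],st["finger_gap"])
for n in("wrist","top"): cv2.imwrite(f"pics/{n}3.png",env.read_camera(n)[:,:,::-1])
np.save("w3.npy",np.r_[st["tcp_pos"],st["orientation"]])
im=cv2.imread("pics/top3.png");H,S,V=cv2.split(cv2.cvtColor(im,cv2.COLOR_BGR2HSV))
w=cv2.imread("pics/wrist3.png");t=cv2.resize(im[130:280,220:460],None,fx=2.5,fy=2.5,interpolation=cv2.INTER_CUBIC)
o=np.zeros((600,640,3),np.uint8);o[:220]=w[60:280];o[222:222+375,:600]=t;cv2.imwrite("pics/m3.png",o)
E
```

```text
[ 0.56153424 -0.14912104  0.09715198] 80.00393906793455 [ 0.79663288 -1.52085486 -1.23776701] [-0.1467405   0.03603856  0.05738341] 0.008990720203394068
```

View pics/m3.png

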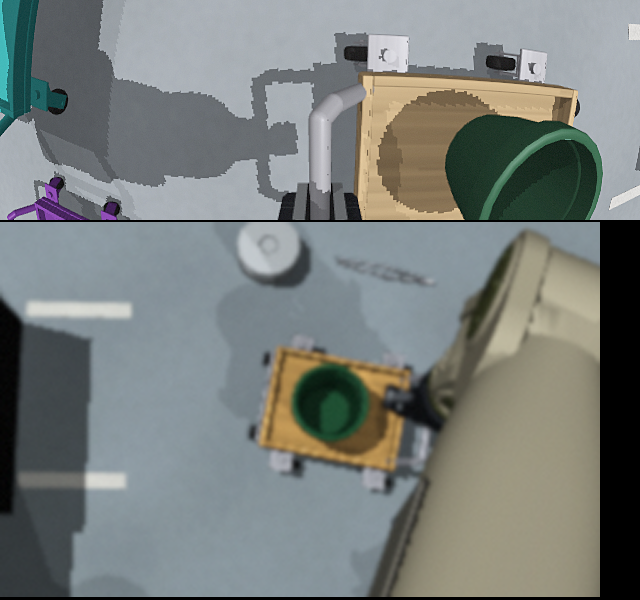

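The wrist view shows the left castors trailing straight behind their pivots, the pot upright, and the castors visible in the top view also trailing. I'll measure the caddy's pose relative to the TCP for the steering.

```bash
python3 - <<'E'
from h import *
a=np.load("w3.npy");st=dict(tcp_pos=a[:3],orientation=a[3:])
im=cv2.imread("pics/top3.png");H,S,V=cv2.split(cv2.cvtColor(im,cv2.COLOR_BGR2HSV))
roi=np.zeros(H.shape,bool);roi[160:250,310:400]=1
m=roi&(H>10)&(H<25)&(S>70)&(V>100)
m=cv2.morphologyEx(m.astype(np.uint8),cv2.MORPH_CLOSE,np.ones((3,3)))
c=blob(m)[0];p=plane("top",c[:,0,:],.0525)[:,:2].astype(np.float32)
r=cv2.minAreaRect(p);print(r,cv2.boxPoints(r).round(4).tolist())
th=np.radians(80);f=np.array([np.cos(th),np.sin(th)]);l=np.array([f[1],-f[0]])
q=(p-a[:2]);fw=q@f;lt=q@l
print("fwd range",np.percentile(fw,[1,99]),"lat range (x of caddy)",np.percentile(lt,[1,99]))
# left/right edge lines for heading
for s,lab in((lt<np.percentile(lt,8),"L"),(lt>np.percentile(lt,92),"R"),(fw>np.percentile(fw,93),"F")):
    v=cv2.fitLine(p[s],cv2.DIST_HUBER,0,.01,.01).ravel();print(lab,np.degrees(np.arctan2(v[1],v[0])),s.sum())
# wrist: left front corner (564,95+60),(rear left 361,75+60)
print("wrist RL FL",plane("wrist",[[361,134],[577,151]],.0525,st).round(4))
for (y0,y1) in((150,180),(220,245)):
    tm=np.zeros(H.shape,bool);tm[y0:y1,229:285]=1
    ys,xs=np.nonzero(tm&(S<70)&(im[:,:,2]>175));
    if len(xs):
        t=plane("top",np.c_[xs,ys],0);print("tape",t[:,0].mean(),t[:,1].min(),t[:,1].max(),len(xs),ys.min(),ys.max())
E
```

```text
((0.5794730186462402, -0.04549972712993622), (0.16304796934127808, 0.12371069192886353), 79.97765350341797) [[0.5044000148773193, -0.11500000208616257], [0.6262000203132629, -0.13650000095367432], [0.6546000242233276, 0.024000000208616257], [0.5327000021934509, 0.045499999076128006]]
fwd range [0.02414069 0.18652364] lat range (x of caddy) [-0.06201147  0.06048687]
L 79.976 25
R 79.88828 25
F -10.017032 22
wrist RL FL [[ 0.5057 -0.1163  0.0525]
 [ 0.5365  0.0506  0.0525]]
tape 0.708529069215157 0.20609344346936476 0.3343532300990696 242 162 167
tape 0.4944718513387805 0.20789602769347665 0.25370639147107754 105 230 236
```

The pose is consistent: heading 80.0°, gripper centred to 1 mm, front edge 183–186 mm ahead of the TCP (183 expected). The mark is at about (0.6015, 0.340), heading 90°. Remaining plan: 65 mm straight, a 134 mm arc turning 10° left, then 90 mm straight.

Call:
{"method": "carry_out", "body": {"moves": [-1,0.01,0,0,0,0,0,-1,0.012,0,0,0,0,0,-1,0.014,0,0,0,0,0,-1,0.014,0,0,0,0,0,-1,0.013,0,0,0,0,0]}}

```text
clock: 6.55
tcp_pos: [0.573, -0.0841, 0.0972]
orientation: [0.001, 0.766, 0.642, 0.0]
wrist_force: [-0.7, -0.7, 0.0]
finger_gap: 0.009
```

Call:
{"method": "carry_out", "body": {"moves": [-1,0.0105,0.0013,0,0,0,-0.77,-1,0.0105,0.0013,0,0,0,-0.77,-1,0.0105,0.0013,0,0,0,-0.77,-1,0.0105,0.0013,0,0,0,-0.77,-1,0.0105,0.0013,0,0,0,-0.77]}}

```text
clock: 7.18
tcp_pos: [0.5886, -0.029, 0.0972]
orientation: [0.001, 0.743, 0.67, 0.0]
wrist_force: [1.0, -1.4, -1.3]
finger_gap: 0.009
```

```bash
cat >> h.py <<'E'
def rep(mx=.6015,my=.340):
    st=env.get_state();y=np.radians(yaw(st));f=np.array([np.cos(y),np.sin(y)]);p=st["tcp_pos"]
    print("t",st["clock"],"tcp",p.round(4),"yaw",round(np.degrees(y),2),"origin",(p[:2]+.098*f).round(4),"front rel mark",(p[:2]+.183*f-[mx,my]).round(4),"F",st["wrist_force"].round(1),"T",st["ft_torque"].round(2),st["finger_gap"])
E
python3 -c "
from h import *
rep()"
```

```text
t 7.175 tcp [ 0.5886 -0.029   0.0972] yaw 84.06 origin [0.5987 0.0684] front rel mark [ 0.006 -0.187] F [ 1.  -1.4 -1.3] T [-0.3  -0.1  -0.12] 0.009022009419261193
```

Call:
{"method": "carry_out", "body": {"moves": [-1,0.009,0.0012,0,0,0,-0.8,-1,0.009,0.0012,0,0,0,-0.8,-1,0.009,0.0012,0,0,0,-0.8,-1,0.009,0.0012,0,0,0,-0.8,-1,0.009,0.0012,0,0,0,-0.8]}}

```text
clock: 7.8
tcp_pos: [0.5989, 0.0185, 0.0972]
orientation: [0.002, 0.717, 0.697, 0.001]
wrist_force: [-0.3, -1.3, -1.2]
finger_gap: 0.0087
```

```bash
python3 -c "
from h import *
rep()"
```

```text
t 7.8 tcp [0.5989 0.0185 0.0972] yaw 88.33 origin [0.6017 0.1164] front rel mark [ 0.0027 -0.1386] F [-0.3 -1.3 -1.2] T [-0.24 -0.15 -0.13] 0.008653448548365989
```

Two more turning rows, then straight. After that I check with pictures.

Call:
{"method": "carry_out", "body": {"moves": [-1,0.009,0.001,0,0,0,-0.8,-1,0.009,0.001,0,0,0,-0.8,-1,0.009,0,0,0,0,0,-1,0.009,0,0,0,0,0,-1,0.007,0,0,0,0,0]}}

```text
clock: 8.43
tcp_pos: [0.6011, 0.0647, 0.0971]
orientation: [0.001, 0.707, 0.708, 0.0]
wrist_force: [0.3, -0.5, -0.7]
finger_gap: 0.0088
```

```bash
python3 - <<'E'
from h import *
rep();st=env.get_state()
for n in("wrist","top","scene"): cv2.imwrite(f"pics/{n}4.png",env.read_camera(n)[:,:,::-1])
np.save("w4.npy",np.r_[st["tcp_pos"],st["orientation"]])
im=cv2.imread("pics/top4.png")
H,S,V=cv2.split(cv2.cvtColor(im,cv2.COLOR_BGR2HSV))
roi=np.zeros(H.shape,bool);roi[150:260,230:400]=1
m=roi&(H>10)&(H<25)&(S>70)&(V>90)
m=cv2.morphologyEx(m.astype(np.uint8),cv2.MORPH_CLOSE,np.ones((3,3)))
c=blob(m)[0];p=plane("top",c[:,0,:],.0525)[:,:2].astype(np.float32)
r=cv2.minAreaRect(p);print(r,cv2.boxPoints(r).round(4).tolist())
w=cv2.imread("pics/wrist4.png");t=cv2.resize(im[130:280,200:440],None,fx=2.5,fy=2.5,interpolation=cv2.INTER_CUBIC)
o=np.zeros((600,640,3),np.uint8);o[:220]=w[60:280];o[222:222+375,:600]=t;cv2.imwrite("pics/m4.png",o)
E
```

```text
t 8.425 tcp [0.6011 0.0647 0.0971] yaw 90.08 origin [0.6009 0.1627] front rel mark [-0.0007 -0.0923] F [ 0.3 -0.5 -0.7] T [-0.2  -0.02 -0.02] 0.00878055768347508
((0.6011744141578674, 0.2075665295124054), (0.09010550379753113, 0.12408361583948135), 89.81459045410156) [[0.5389999747276306, 0.16269999742507935], [0.663100004196167, 0.1623000055551529], [0.6633999943733215, 0.2524000108242035], [0.5393000245094299, 0.25279998779296875]]
```

View pics/m4.png

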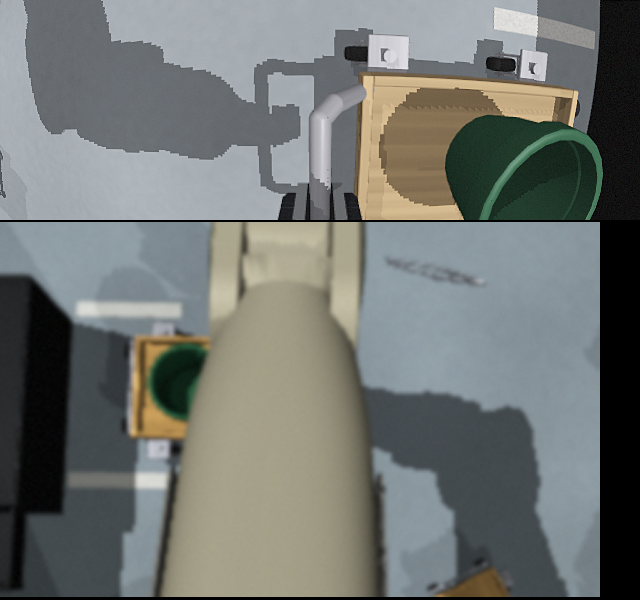

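The caddy is between the tapes, square (89.9°) and within 1 mm of the middle. The visible castors trail and the pot stands upright. I go closer now, then creep.

Call:
{"method": "carry_out", "body": {"moves": [-1,0.01,0,0,0,0,0,-1,0.01,0,0,0,0,0,-1,0.01,0,0,0,0,0,-1,0.008,0,0,0,0,0,-1,0.004,0,0,0,0,0]}}

```text
clock: 9.2
tcp_pos: [0.6007, 0.1088, 0.0971]
orientation: [0.001, 0.707, 0.708, 0.0]
wrist_force: [0.1, 0.0, 0.4]
finger_gap: 0.0088
```

Call:
{"method": "carry_out", "body": {"moves": [-1,0.003,0,0,0,0,0,-1,0.002,0,0,0,0,0,-1,0.001,0,0,0,0,0,-1,0.001,0,0,0,0,0,-1,0.001,0,0,0,0,0]}}

```text
clock: 9.82
tcp_pos: [0.6006, 0.1173, 0.0971]
orientation: [0.001, 0.707, 0.708, 0.0]
wrist_force: [-0.7, -1.0, -0.8]
finger_gap: 0.0092
```

```bash
python3 -c "
from h import *
rep()"
```

```text
t 9.825 tcp [0.6006 0.1173 0.0971] yaw 90.07 origin [0.6005 0.2153] front rel mark [-0.0011 -0.0397] F [-0.7 -1.  -0.8] T [-0.12  0.07  0.03] 0.009176755794842987
```

Creep at about 1.5 mm per row (12 mm/s), with 1 mm rows from the earliest possible contact.

Call:
{"method": "carry_out", "body": {"moves": [-1,0.0015,0,0,0,0,0,-1,0.0015,0,0,0,0,0,-1,0.0015,0,0,0,0,0,-1,0.001,0,0,0,0,0,-1,0.001,0,0,0,0,0]}}

```text
clock: 10.45
tcp_pos: [0.6005, 0.124, 0.0971]
orientation: [0.001, 0.707, 0.707, -0.0]
wrist_force: [-0.3, -0.5, -0.5]
finger_gap: 0.0087
```

Call:
{"method": "carry_out", "body": {"moves": [-1,0.001,0,0,0,0,0,-1,0.001,0,0,0,0,0,-1,0.001,0,0,0,0,0,-1,0.001,0,0,0,0,0,-1,0.001,0,0,0,0,0]}}

```text
clock: 11.08
tcp_pos: [0.6005, 0.1294, 0.0971]
orientation: [0.001, 0.707, 0.707, -0.0]
wrist_force: [-0.4, -0.7, 0.4]
finger_gap: 0.0091
```

Call:
{"method": "carry_out", "body": {"moves": [-1,0.0005,0,0,0,0,0,-1,0.0005,0,0,0,0,0,-1,0.0005,0,0,0,0,0,-1,0.0005,0,0,0,0,0,-1,0.0005,0,0,0,0,0]}}

```text
clock: 11.7
tcp_pos: [0.6005, 0.1321, 0.0971]
orientation: [0.001, 0.707, 0.707, -0.0]
wrist_force: [0.1, -1.0, 0.1]
finger_gap: 0.009
```

Call:
{"method": "carry_out", "body": {"moves": [-1,0.0005,0,0,0,0,0,-1,0.0005,0,0,0,0,0,-1,0.0005,0,0,0,0,0,-1,0.0005,0,0,0,0,0,-1,0.0005,0,0,0,0,0]}}

```text
clock: 12.32
tcp_pos: [0.6005, 0.1348, 0.0971]
orientation: [0.001, 0.707, 0.707, -0.0]
wrist_force: [-0.9, 0.1, -0.1]
finger_gap: 0.0088
```

Call:
{"method": "carry_out", "body": {"moves": [-1,0.0005,0,0,0,0,0,-1,0.0005,0,0,0,0,0,-1,0.0005,0,0,0,0,0,-1,0.0005,0,0,0,0,0,-1,0.0005,0,0,0,0,0]}}

```text
clock: 12.95
tcp_pos: [0.6005, 0.1375, 0.0971]
orientation: [0.001, 0.707, 0.707, -0.0]
wrist_force: [-0.0, -0.6, 0.1]
finger_gap: 0.0091
```

Call:
{"method": "carry_out", "body": {"moves": [-1,0.0005,0,0,0,0,0,-1,0.0005,0,0,0,0,0,-1,0.0005,0,0,0,0,0,-1,0.0005,0,0,0,0,0,-1,0.0005,0,0,0,0,0]}}

```text
clock: 13.58
tcp_pos: [0.6005, 0.1399, 0.0971]
orientation: [0.001, 0.707, 0.707, -0.0]
wrist_force: [0.3, -2.2, 0.5]
finger_gap: 0.009
```

Call:
{"method": "carry_out", "body": {"moves": [-1,0.0003,0,0,0,0,0,-1,0.0003,0,0,0,0,0,-1,0.0003,0,0,0,0,0,-1,0.0002,0,0,0,0,0,-1,0,0,0,0,0,0]}}

```text
clock: 14.2
tcp_pos: [0.6004, 0.1399, 0.097]
orientation: [0.002, 0.707, 0.707, -0.001]
wrist_force: [-0.5, -3.0, 0.7]
finger_gap: 0.009
```

Contact: the TCP stopped at y = 0.1399 and the force rose to about 3 N. I hold with slightly more press and check.

Call:
{"method": "carry_out", "body": {"moves": [-1,0.0004,0,0,0,0,0,-1,0.0004,0,0,0,0,0,-1,0.0004,0,0,0,0,0,-1,0.0004,0,0,0,0,0,-1,0.0004,0,0,0,0,0]}}

```text
clock: 14.82
tcp_pos: [0.6001, 0.1401, 0.0971]
orientation: [0.003, 0.708, 0.707, -0.003]
wrist_force: [-0.6, -4.7, 1.4]
finger_gap: 0.0088
```

```bash
python3 - <<'E'
from h import *
rep()
im=env.read_camera("top");cv2.imwrite("pics/top5.png",im[:,:,::-1])
sc=env.read_camera("scene");cv2.imwrite("pics/scene5.png",sc[:,:,::-1])
rep()
a=cv2.resize(im[140:260,190:330,::-1],None,fx=3,fy=3,interpolation=cv2.INTER_CUBIC)
b=cv2.resize(sc[130:270,280:500,::-1],None,fx=1.7,fy=1.7,interpolation=cv2.INTER_CUBIC)
o=np.zeros((370,420+374,3),np.uint8);o[:360,:420]=a;o[:238,420:794]=b[:238,:374];cv2.imwrite("pics/m5.png",o)
E
```

```text
t 14.825 tcp [0.6001 0.1401 0.0971] yaw 89.91 origin [0.6002 0.2381] front rel mark [-0.0011 -0.0169] F [-0.6 -4.7  1.4] T [-0.97  0.24  0.04] 0.008798736051472227
t 14.925 tcp [0.6001 0.14   0.0971] yaw 89.91 origin [0.6002 0.238 ] front rel mark [-0.0012 -0.017 ] F [-0.8 -6.   1.3] T [-1.02  0.15  0.04] 0.009052192928105616
```

View pics/m5.png

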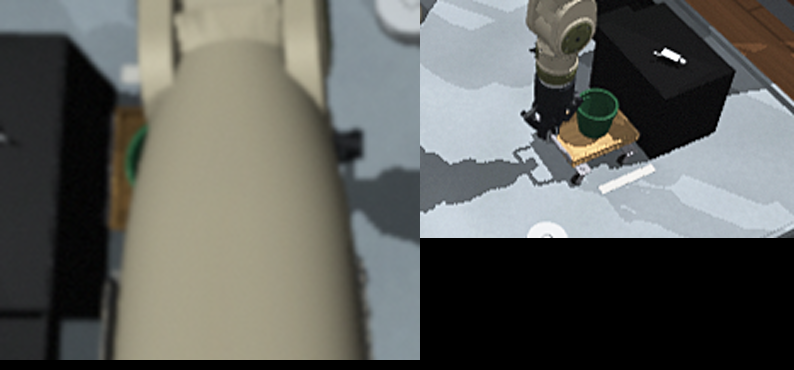

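The caddy is at the drawer side, pot upright, headshell and weight in place. The press is 3–6 N, held for more than 0.6 s. I hold briefly, ease off slightly and open the jaws.

Call:
{"method": "carry_out", "body": {"moves": [-1,0,0,0,0,0,0,-1,0,0,0,0,0,0,-1,0,0,0,0,0,0,-0.7,0,0,0,0,0,0,-0.4,0,0,0,0,0,0]}}

```text
clock: 15.55
tcp_pos: [0.6005, 0.1417, 0.0971]
orientation: [0.002, 0.707, 0.707, -0.001]
wrist_force: [0.1, -0.1, -0.9]
finger_gap: 0.0256
```

```bash
python3 - <<'E'
from h import *
rep();st=env.get_state();im=env.read_camera("wrist");cv2.imwrite("pics/w6.png",im[:,:,::-1])
E
```

```text
t 15.55 tcp [0.6005 0.1417 0.0971] yaw 89.96 origin [0.6006 0.2397] front rel mark [-0.0009 -0.0153] F [ 0.1 -0.1 -0.9] T [ 0.    0.01 -0.04] 0.02563709454789579
```

View pics/w6.png

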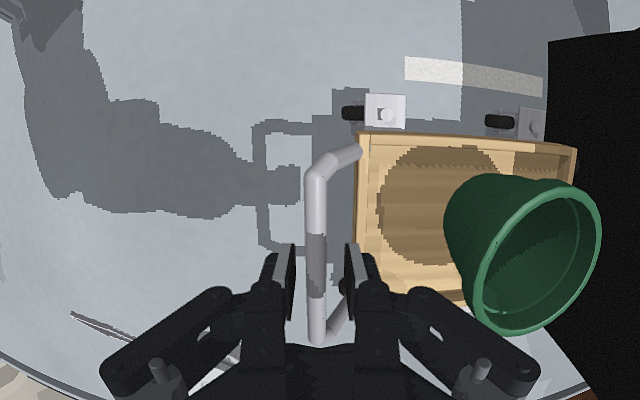

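The bar is clear of both fingers (305–328, between 295 and 345), the left castors trail straight and the pot is upright. Going straight up.

Call:
{"method": "carry_out", "body": {"moves": [-0.4,0,0,-0.006,0,0,0,-0.4,0,0,-0.012,0,0,0,-0.4,0,0,-0.025,0,0,0,-0.4,0,0,-0.03,0,0,0,-0.4,0,0,-0.03,0,0,0]}}

```text
clock: 16.23
tcp_pos: [0.5992, 0.143, 0.2034]
orientation: [0.001, 0.707, 0.707, -0.002]
wrist_force: [1.2, 0.4, 0.8]
finger_gap: 0.0258
```

Call:
{"method": "carry_out", "body": {"moves": [-0.4,-0.02,0,-0.03,0,0,0,-0.4,-0.05,0,-0.01,0,0,0,-0.4,-0.06,0,0,0,0,0,-0.4,-0.06,0,0,0,0,0,-0.4,0,0,0,0,0,0]}}

```text
clock: 16.85
tcp_pos: [0.6027, -0.0508, 0.2552]
orientation: [0.006, 0.706, 0.708, 0.003]
wrist_force: [0.4, 0.7, 0.0]
finger_gap: 0.0256
```

```bash
python3 - <<'E'
from h import *
rep()
im=env.read_camera("top");cv2.imwrite("pics/top7.png",im[:,:,::-1]);w=env.read_camera("wrist");cv2.imwrite("pics/w7.png",w[:,:,::-1])
im=im[:,:,::-1].copy();H,S,V=cv2.split(cv2.cvtColor(im,cv2.COLOR_BGR2HSV))
roi=np.zeros(H.shape,bool);roi[150:260,215:400]=1
m=roi&(H>10)&(H<25)&(S>70)&(V>60)
m=cv2.morphologyEx(m.astype(np.uint8),cv2.MORPH_CLOSE,np.ones((3,3)))
c=blob(m)[0];p=plane("top",c[:,0,:],.0525)[:,:2].astype(np.float32)
r=cv2.minAreaRect(p);print(r,cv2.boxPoints(r).round(4).tolist())
t=cv2.resize(im[130:280,180:360],None,fx=3,fy=3,interpolation=cv2.INTER_CUBIC);cv2.imwrite("pics/m7.png",t)
E
```

```text
t 16.85 tcp [ 0.6027 -0.0508  0.2552] yaw 90.22 origin [0.6023 0.0472] front rel mark [ 0.0005 -0.2078] F [0.4 0.7 0. ] T [0.06 0.01 0.  ] 0.02557313047425874
((0.59906005859375, 0.24647930264472961), (0.12592391669750214, 0.1643044799566269), 0.3166735768318176) [[0.5356000065803528, 0.32829999923706055], [0.5365999937057495, 0.164000004529953], [0.6625000238418579, 0.1647000014781952], [0.6615999937057495, 0.32899999618530273]]
```

View pics/m7.png

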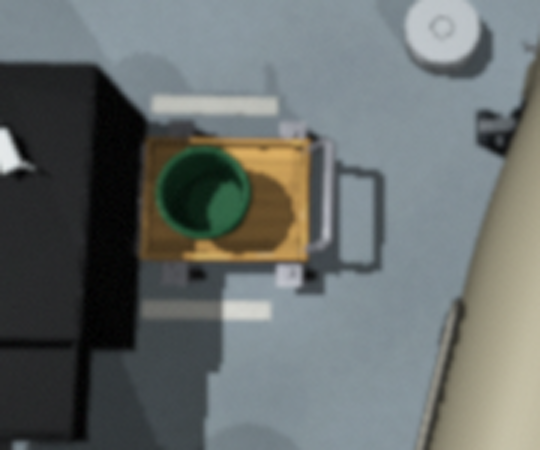

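View pics/w7.png

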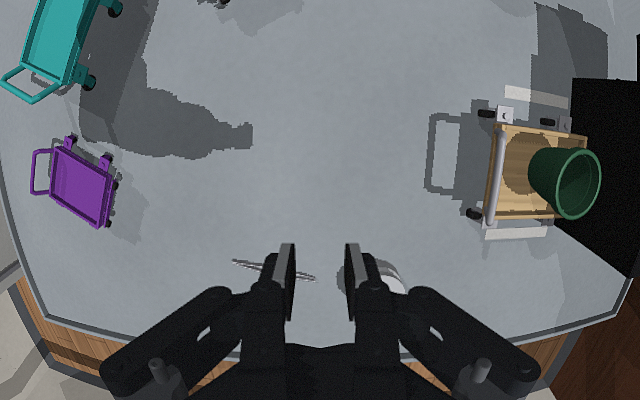

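```bash
python3 - <<'E'
from h import *
for n,(y0,y1,x0,x1) in(("top0",(180,240,370,430)),("top7",(160,230,220,280))):
    im=cv2.imread(f"pics/{n}.png");H,S,V=cv2.split(cv2.cvtColor(im,cv2.COLOR_BGR2HSV))
    m=np.zeros(H.shape,bool);m[y0:y1,x0:x1]=1
    c=blob(m&(H>45)&(H<90)&(S>90))[0];(u,v),r=cv2.minEnclosingCircle(c)
    print(n,(u,v),r,plane("top",[[u,v]],.12).round(4))
env.hand_in()
E
```

```text
top0 (398.96392822265625, 210.65463256835938) 15.403831481933594 [[ 0.5509 -0.1637  0.12  ]]
top7 (247.33407592773438, 193.57174682617188) 15.744672775268555 [[0.5926 0.2558 0.12  ]]
the job is handed in; nothing more can be done
```

I docked the caddy against the side of the drawer unit between the tape strips, let go of it and handed the job in at about 17 s of the 58 s. The hand-in gives no verdict.

**What I did:** I gripped the push bar of the larger wooden caddy, the one carrying the pot. I rolled it about 190 mm straight ahead, steered a 10° left arc onto the mark's axis and crept in until the buffers touched. I built the press up to a light push by the wrist sensor, held it for over half a second, opened the jaws and lifted clear.

**Last checks:**
- **Position:** the tray is square to about 0.3° and about 2 mm from the mark sideways. Its front edge is about 15 mm from the drawer unit's side, against a limit of 31 mm.
- **Press:** the wrist force peaked at about 6 N in the readings I took, and before contact it read about 0.5–1 N.
- **Castors:** those visible in the last wrist and top views trail straight. I never saw the two right-hand ones clearly while pushing, and the front right one only partly afterwards.
- **Pot:** it stands upright about 20 mm from the caddy's middle, roughly where it started on the tray.
- **Other things:** the drawer unit, headshell, record weight and tweezers look unmoved in the pictures, but I did not measure them.
- **Disagreement:** the top view puts the tray's front edge about 4 mm closer to the drawer unit than the arm's own position does. Both values are inside the limit.

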